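# Load a glaze test into the spray stand

### The arm

A 6-joint arm with a two-finger parallel gripper is mounted at the origin on a cart in front of the work surface, level with it; the furniture and walls round the work are solid. World frame = base frame: x ahead of the robot, y to its left, z up, the work surface at z = 0. Lengths are in mm, angles in rad, forces in N, time in s.
With the tool pointing down it reaches from about 350 to 775 mm from the base axis. Payload 7.3 kg.
Tool frame: the origin (TCP) lies at the very end of the fingers, on their centre line; the grasp point (between the pads) lies 19 mm behind it; z points along the fingers, y is the line along which they close (so a half turn about z gives the same grasp; the last joint's range is limited). The gripper opens to 92 mm and grips with 3 to 60 N. Pads are 19 mm wide; open, the fingers measure 130 mm over their backs; the gripper's body (75 mm by 190 mm) begins 47 mm behind the grasp point.
Start: joints at [1.008, 0.342, 1.524, -0, 1.275, -0.146], TCP at [212.527, 480.08, 226.741] pointing down, gripper open.
Joint ranges: [-2.53, 2.53], [-0.77, 2.02], [0.04, 2.7], [-1, 4.14], [0.28, 2.66], [-3.11, 3.11]. Speed limits (rad/s): [2.57, 2.57, 3.14, 3.14, 3.14, 3.14].

### API

Orientations are given as [roll, pitch, yaw] about the fixed x, y, z axes, in that order (R = Rz(yaw) Ry(pitch) Rx(roll)).
In Python, from plant import get_obs, capture, close_job gives the robot as it stands. The module is installed in compiled form; this text tells all that it offers.
- The arm moves only by the shell command python3 -m handwheel 'ROWS'. ROWS is JSON, a list of rows, each a list of 3 entries, a list of its own where there are three numbers: the turn, a rotation vector about the tool's x, y, z in degrees, then the shift along the tool's x, y, z in m, then the opening, from 0 (shut) to 1 (fully open). A call has 1 to 12 rows; each row is the pose to reach, as a shift and turn from the pose commanded when the call began, along the tool's axes at that moment; what a row does not reach only later rows make up. A row lasts 1/10 s, in which the tool goes at most 50 mm and 8.59 degrees, less where a joint would pass 70% of its speed; a pose out of reach is approached as far as the arm can. A call with a gripper value outside its range is refused whole. The fingers move at their own pace and stop on an object; the grip force is fixed at half the most. Time passes only in rows, so rows that repeat a pose let the fingers close. It gives the time, the measured TCP pose, the force, the opening and the grip force at its end, in the units of the state.
- get_obs(): the state, without advancing time (a new reading comes with each control period).
- capture(name): name is "scene" or "top" or "wrist"; returns a dict with "image" (384x512x3 uint8, red, green, blue), "depth" (384x512 float32, mm along the optical axis (not along the pixel's ray), 0 where there is no reading), "fx", "fy", "cx", "cy" (pixels), "k1" (the pictures are not rectified: a ray, as slopes to the right and down, at radius r is drawn at 1 + k1 r^2 times it, then the intrinsics apply), "camera_from_world" (4x4, takes a point from world to camera coordinates). Camera axes: x right, y down, z forward; pixel columns grow to the right and rows downward; lengths in mm; the calibration is good to about 2 mm. A picture is of the moment at which its call begins.
- close_job(): hands the job in; it is judged then, once.
The state is a dict: "time": time; "joint_positions": joint angles; "dq": joint speeds; "tau": joint torques, N m; "tool_pos": TCP position; "tcp_rot": TCP orientation; "contact_force": force on the tool from outside, world axes, zero at the start; "moment": the same for the moment, N m; "grip_width": finger opening in mm; "finger_force": force on a finger pad.
Only numpy, scipy, OpenCV 4.12 (cv2) and the standard library are available. Lean on these libraries where they do the work, as an engineer would, in place of code of your own. Each camera call takes 0.05 s, during which the arm holds its last target. There are 200 camera calls.

### The job

Get the spray stand ready. First push the terracotta drip plate along the deck, without picking it up, over the raised lip so that it drops fully home, flat in the pocket beyond. Then tip the blue glaze test tile up from its back onto its foot and stand it upright in the middle of the plate, with its foot pointing to the open front of the stand (the deck side); leave the two beakers, the bowl and the tape roll where they are.

Things in the scene. Friction and masses are not known exactly. Their poses are not given: they have to be found in the camera images.
- stand: Aluminium spray stand, fixed; place and heading vary. Origin: table level, middle of the lip's inner edge, where the pocket begins; +x runs from the open front over deck and lip into the pocket, z up. Deck x -162 to -22 mm, 150 mm wide, top z 10. A ramp rises from x -22 to the lip's crest, x -12 to 0 mm, z 14 mm.
- pocket (a point): Middle of the pocket floor, in the stand's frame at x 44, y 0, z 7 mm; same axes as the stand. Pocket: stand x 0 to 88 mm, 92 mm wide (y -46 to 46), floor z 7 mm, side walls 10 mm thick up to z 16, back wall up to z 18 mm.
- stand_front (a point): Middle of the deck's open front edge, in the stand's frame at x -162, y 0, z 10 mm. On the deck two flared guides, up to z 18 mm, narrow the way from about 128 mm wide at stand x -74 to 87 mm at x -10.
- visor (a point): Middle of the pale clear splash visor's dark front edge (8 mm thick), in the stand's frame at x 20, y 0, z 206 mm (its underside). The visor covers x 20 to 94, y -95 to 95 mm above the pocket, on two 12 mm posts at x 79, y -84 and 84. To work at the pocket, come from the front with the tool tilted 30 to 45 degrees, fingers pointing forward (+x) and down.
- plate: Square terracotta drip plate, 80 x 80 x 15 mm, 0.1 to 0.2 kg, pale square on top; origin at the centre of its underside, z up, x and y along its sides. Starts flat on the deck in front of the lip, its x roughly along the stand's x, up to 10 mm off the middle and 0.15 rad askew. Home, its underside lies on the pocket floor (play 8 mm along x, 12 mm across).
- tile: L-shaped test tile, tall leg glazed dark blue, bare foot, 0.05 kg, 8 mm thick. Origin: centre of the foot's underside; z up along the leg. Foot x -15 to 15, y -17 to 17, z 0 to 8 mm; leg x 7 to 15, y -17 to 17, to z 61 mm. Starts lying on its back (plane x 15) on the table: x down, z level, foot sticking up 30 mm, origin 15 mm above the table.
- tile_corner (a point): On the tile, middle of the corner edge to tip about: back edge of the foot's underside, in the tile's frame at x 15, y 0, z 0 mm; on the table at the start. Gripped by its two y sides near the leg's free end, the tile turns with the fingers (it does not swing between them); with this corner on the table and the leg raised past about 75 degrees, it settles onto its foot when let go.
- beaker_pink: Bystander: pinkish bisque beaker, 69 mm across, 85 mm high; origin at the centre of its underside.
- beaker_cream: Bystander: cream bisque beaker, 64 mm across, 79 mm high; origin at the centre of its underside.
- bowl: Bystander: small pinkish bisque bowl, 111 mm across, 53 mm high; origin at the centre of its underside.
- tape: Bystander: roll of masking tape lying flat, 104 mm across, 24 mm high; origin at the centre of its underside.
Things that resemble listed ones, but are neither listed nor needed, are in the scene too. Leave any pink look-alike of the tile alone. There is more than one size of the plate; the job needs the larger.

How it is judged:
By the outcome, as a careful person would: the job done as asked, in the order asked, and still so for the second after the job is handed in, with the robot touching nothing.
It also fails if it takes over 64 s, if anything falls off the work surface, if the arm or the gripper's body presses on something with over 40 N, if the wrist force passes 120 N, or if a joint passes its speed limit or range.

## Working session

There is one attempt and no reset: what is moved stays moved. The work goes in short steps, Python scripts to look and compute and a shell command to move; the robot and the scene stay as the last step left them, time stands still between calls to the robot, and variables do not carry over. Pictures are saved under pics/ and viewed, at most 10 in all, crops included, and the job is handed in when it is done.

```bash
mkdir -p pics; cat > h.py <<'E'
import numpy as np,cv2
from plant import get_obs,capture
from scipy.spatial.transform import Rotation as R
def save(c,n): cv2.imwrite('pics/'+n,c['image'][:,:,::-1])
def pts(c):
    "per-pixel world points from depth"
    h,w=c['depth'].shape; u,v=np.meshgrid(np.arange(w),np.arange(h))
    return und(c,u,v,c['depth'])
def slopes(c,u,v):
    K=np.array([[c['fx'],0,c['cx']],[0,c['fy'],c['cy']],[0,0,1.]])
    p=np.stack([np.ravel(u),np.ravel(v)],1).astype(float)[:,None]
    s=cv2.undistortPoints(p,K,np.array([c['k1'],0,0,0.]))[:,0]
    return s.reshape(np.shape(u)+(2,))
def und(c,u,v,d):
    s=slopes(c,u,v); P=np.concatenate([s*d[...,None],d[...,None]],-1)
    M=np.linalg.inv(c['camera_from_world']); return P@M[:3,:3].T+M[:3,3]
def onplane(c,u,v,z):
    s=slopes(c,np.asarray(u),np.asarray(v)); M=np.linalg.inv(c['camera_from_world'])
    r=np.concatenate([s,np.ones(s.shape[:-1]+(1,))],-1)@M[:3,:3].T
    return M[:3,3]+r*((z-M[2,3])/r[...,2])[...,None]
def rel(pos,Rt):
    "shift (m, tool axes) & rotvec deg from current to target"
    o=get_obs(); R0=R.from_euler('xyz',o['tcp_rot']); 
    return np.round((R0.inv()*Rt).as_rotvec(degrees=True),1),np.round(R0.inv().apply(np.array(pos)-o['tool_pos'])/1000,4)
E
python3 - <<'E'
from h import *
o=get_obs();print(o)
for n in('scene','top'):
    c=capture(n);save(c,n+'0.png');np.savez(n+'0.npz',**c);print(n,c['fx'],c['k1'],np.linalg.inv(c['camera_from_world']).round(3).tolist(),(c['depth']>0).mean())
E
```

```text
{'time': 0.0, 'joint_positions': array([ 1.00799353e+00,  3.42705479e-01,  1.52504456e+00,  2.24003984e-05,
        1.27538089e+00, -1.46010320e-01]), 'dq': array([-0.00133076,  0.00154662,  0.00144251,  0.00210518,  0.00096388,
        0.00094552]), 'tau': array([ 1.79928534e-04, -4.31236553e+01, -2.44225860e+01,  7.17364834e-02,
        5.58151701e-02, -1.13323679e-04]), 'tool_pos': array([212.29060694, 479.71161505, 226.0442959 ]), 'tcp_rot': array([-3.14007386e+00, -2.44999058e-04,  2.72479345e+00]), 'contact_force': array([ 0.38971955, -0.0929999 , -0.6443693 ]), 'moment': array([ 0.00352264, -0.00257585,  0.01724143]), 'finger_force': 0.0, 'grip_width': 92.06742789998471}
scene 398.0185338221141 -0.03824830975581896 [[0.818, -0.27, 0.508, 36.506], [-0.575, -0.367, 0.731, -490.228], [-0.011, -0.89, -0.455, 594.026], [0.0, 0.0, 0.0, 1.0]] 0.9961751302083334
top 390.518206552337 -0.04967401714885173 [[-0.025, -0.988, 0.151, 359.11], [-1.0, 0.023, -0.019, 237.338], [0.016, -0.152, -0.988, 1332.907], [0.0, 0.0, 0.0, 1.0]] 0.9957987467447916
```

View pics/top0.png

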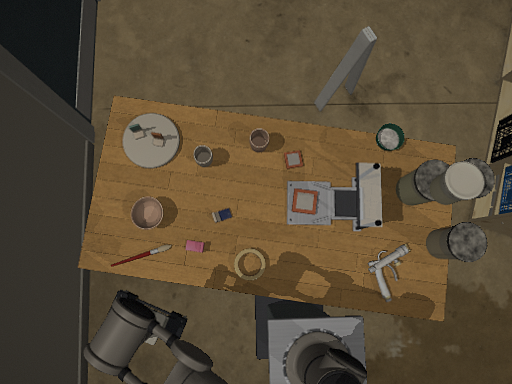

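View pics/scene0.png

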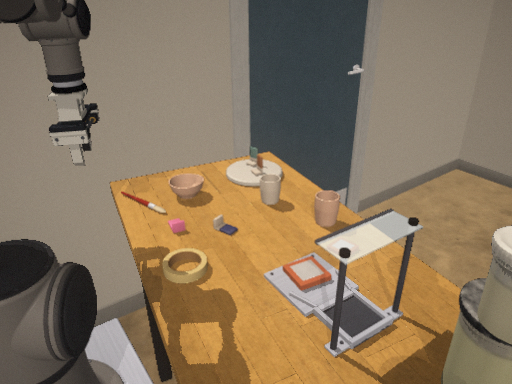

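Top view: the stand's open front is at about (288,203) and it runs right to the visor at (368,195). The large plate is at (306,202), the blue tile at (222,214), the pink look-alike at (195,246) and the small plate at (293,159).

```bash
python3 - <<'E'
from h import *
c=dict(np.load('top0.npz'));im=c['image'];P=pts(c)
hsv=cv2.cvtColor(im,cv2.COLOR_RGB2HSV)
def roi(m,x0,x1,y0,y1):
    o=np.zeros_like(m);o[y0:y1,x0:x1]=m[y0:y1,x0:x1];return o
# plate: red
H,S,V=cv2.split(hsv)
red=(((H<9)|(H>172))&(S>120)&(V>90)).astype(np.uint8)
m=roi(red,285,325,180,220);cs=max(cv2.findContours(m,0,1)[0],key=cv2.contourArea)
b=cv2.boxPoints(cv2.minAreaRect(cs));W=onplane(c,b[:,0],b[:,1],25)
print('plate',W.round(1).tolist(),W.mean(0).round(1));print(np.diff(W,axis=0).round(1).tolist())
# deck grey
g=roi(((S<70)&(V>90)).astype(np.uint8),283,356,175,230)
g|=m; g=cv2.morphologyEx(g,3,np.ones((5,5)))
cs=max(cv2.findContours(g,0,1)[0],key=cv2.contourArea);print('deck px',cv2.approxPolyDP(cs,2,True)[:,0].tolist())
# visor/posts
hh=roi(((P[...,2]>180)&(P[...,2]<240)).astype(np.uint8),330,390,150,240)
cs=max(cv2.findContours(hh,0,1)[0],key=cv2.contourArea);b=cv2.boxPoints(cv2.minAreaRect(cs));W=onplane(c,b[:,0],b[:,1],214);print('visor',b.tolist(),W.round(1).tolist())
# tile
dark=roi(((H>105)&(H<130)&(S>80)&(V<140)).astype(np.uint8),205,240,200,230)
cs=max(cv2.findContours(dark,0,1)[0],key=cv2.contourArea);b=cv2.boxPoints(cv2.minAreaRect(cs));W=onplane(c,b[:,0],b[:,1],8);print('tile leg',b.tolist(),W.round(1).tolist())
cr=cv2.resize(im[140:235,190:390],(800,380),interpolation=cv2.INTER_CUBIC);cv2.imwrite('pics/crop0.png',cr[:,:,::-1])
s=dict(np.load('scene0.npz'));cr2=cv2.resize(s['image'][205:355,200:420],(792,540),interpolation=cv2.INTER_CUBIC);cv2.imwrite('pics/crop1.png',cr2[:,:,::-1])
E
```

```text
plate [[573.3, 39.9, 25.0], [580.5, 37.8, 25.0], [575.5, 19.5, 25.0], [568.2, 21.6, 25.0]] [574.4  29.7  25. ]
[[7.3, -2.1, 0.0], [-5.1, -18.3, 0.0], [-7.3, 2.2, 0.0]]
deck px [[355, 177], [352, 177], [351, 187], [331, 187], [330, 183], [325, 181], [287, 181], [287, 223], [330, 224], [331, 219], [349, 218], [353, 220], [355, 229], [355, 217], [335, 217], [333, 190], [355, 190]]
visor [[354.8372497558594, 163.00379943847656], [380.6139831542969, 162.4043426513672], [382.0929260253906, 225.9978485107422], [356.3161926269531, 226.59730529785156]] [[621.5, -102.7, 214.0], [621.9, -180.5, 214.0], [433.1, -170.2, 214.0], [433.4, -94.4, 214.0]]
tile leg [[218.60000610351562, 211.80001831054688], [228.20001220703125, 208.60000610351562], [230.80001831054688, 216.39999389648438], [221.20001220703125, 219.60000610351562]] [[509.2, 313.9, 8.0], [519.4, 281.0, 8.0], [492.5, 272.6, 8.0], [482.3, 305.4, 8.0]]
```

View pics/crop0.png

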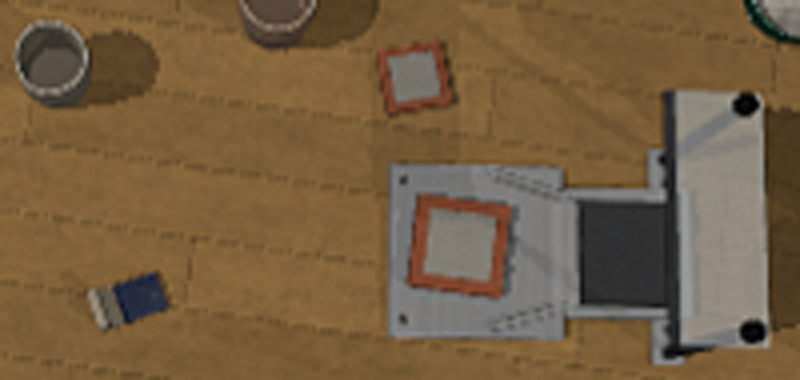

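View pics/crop1.png

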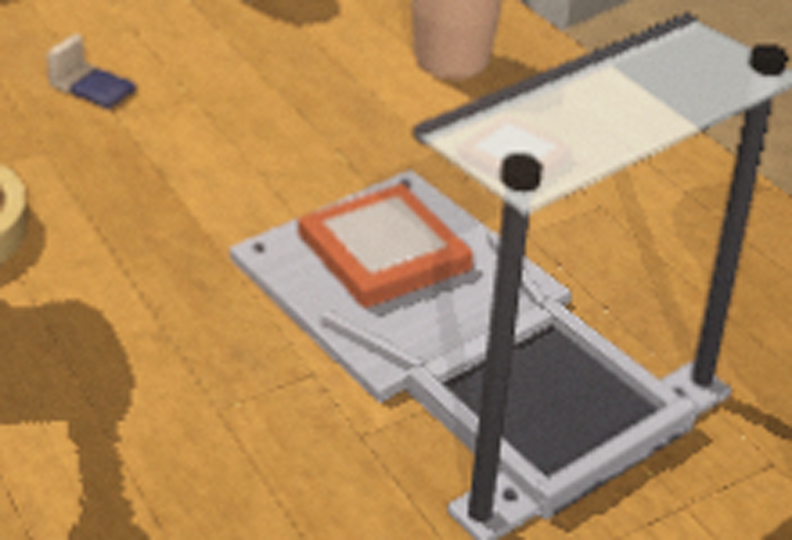

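Crop0 (4x): the plate's corners are near (418,195), (513,205), (503,298), (408,287). The deck's corners are (389,165), (562,168), (565,338), (389,338), and the pocket floor's front edge is at u≈580, v 200–304. The tile's foot is at its left end (about 105,307), with the leg pointing right and slightly up.

```bash
python3 - <<'E'
from h import *
c=dict(np.load('top0.npz'));im=c['image']
def w(l,z):
    a=(np.array(l)+.5)/4-.5+np.array([190,140]);return onplane(c,a[:,0],a[:,1],z)[:,:2]
D=w([(389,165),(562,168),(565,338),(389,338)],10);print('deck',D.round(1).tolist())
Pk=w([(580,200),(580,304)],7);print('pocketfront',Pk.round(1).tolist())
PT=w([(745,104),(753,331)],214);print('posts',PT.round(1).tolist())
# fit stand frame (rigid)
src=np.array([[-162,75],[-22,75],[-22,-75],[-162,-75],[79,84],[79,-84]],float)
dst=np.vstack([D,PT]); ms,md=src.mean(0),dst.mean(0)
U,s,V=np.linalg.svd((src-ms).T@(dst-md));Rm=(U@V).T;t=md-Rm@ms
print('origin',t.round(1),'yaw',np.arctan2(Rm[1,0],Rm[0,0]),'resid',((src@Rm.T+t)-dst).round(1).tolist())
print('pocket front in stand',((Pk-t)@Rm).round(1).tolist())
H,S,Vv=cv2.split(cv2.cvtColor(im,cv2.COLOR_RGB2HSV))
red=(((H<10)|(H>170))&(S>90)&(Vv>60)).astype(np.uint8);red[:180]=0;red[222:]=0;red[:,:288]=0;red[:,326:]=0
b=cv2.boxPoints(cv2.minAreaRect(np.argwhere(red)[:,::-1].astype(np.float32)))
for B in (onplane(c,b[:,0],b[:,1],25)[:,:2],w([(418,195),(513,205),(503,298),(408,287)],25)):
    print('plate stand',((B-t)@Rm).round(1).tolist(),((B.mean(0)-t)@Rm).round(1),B.mean(0).round(1))
T=w([(115,285),(161,271),(171,303),(125,318)],8);print('leg',T.round(1).tolist())
F=w([(88,292),(111,285),(122,322),(100,329)],30);print('foot top',F.round(1).tolist())
E
```

```text
deck [[610.8, 76.7], [604.9, -73.5], [457.6, -67.7], [461.4, 82.7]]
pocketfront [[577.0, -88.3], [486.6, -83.0]]
posts [[612.4, -165.4], [443.9, -158.5]]
origin [530.6 -85.9] yaw -1.6065074988167343 resid [[0.5, -3.4], [1.4, 6.9], [-1.2, 6.5], [0.0, -4.1], [-0.6, -2.5], [-0.1, -3.3]]
pocket front in stand [[0.7, 46.4], [-1.3, -44.0]]
plate stand [[-152.6, -32.7], [-143.4, 46.4], [-62.7, 38.4], [-72.7, -40.7]] [-107.8    2.8] [537.3  21.7]
plate stand [[-142.5, 45.8], [-61.3, 38.2], [-71.1, -41.5], [-151.5, -33.1]] [-106.6    2.3] [536.7  20.5]
leg [[512.4, 314.6], [523.5, 275.2], [495.9, 267.2], [484.0, 306.5]]
foot top [[504.5, 336.0], [509.9, 316.7], [478.6, 307.9], [473.2, 326.4]]
```

Correcting the deck's far edge to x = -12 puts the stand origin at about (530.7, -82.8) with yaw -1.606. The plate is at stand (-110, 2.5), turned -0.096 rad.

```bash
cat >> h.py <<'E'
O=np.array([530.7,-82.8,0]);A=-1.6065
SX=np.array([np.cos(A),np.sin(A),0]);SY=np.array([-SX[1],SX[0],0]);SZ=np.array([0,0,1.])
def stand(x,y,z): return O+x*SX+y*SY+z*SZ
def instand(p): p=np.asarray(p)-O; return np.array([p@SX,p@SY,p[2]])
def tilt(deg,hx=SX,s=1):
    "tool tilted deg from down towards heading hx, tool y = s*left of hx"
    a=np.radians(deg);z=np.sin(a)*hx-np.cos(a)*SZ;y=s*np.cross(SZ,hx);return R.from_matrix(np.stack([np.cross(y,z),y,z],1))
E
python3 - <<'E'
from h import *
Rt=tilt(30)
print(rel(stand(-180,0,110),Rt), rel(stand(-180,0,17),Rt))
E
```

```text
(array([ 17.8, -26.3,  66.5]), array([-0.4519, -0.2183,  0.1163])) (array([ 17.8, -26.3,  66.5]), array([-0.4519, -0.2182,  0.2093]))
```

```bash
python3 -m handwheel '[[[2,-3,7.4],[-0.045,-0.022,0.0],0.25],[[4,-5.8,14.8],[-0.09,-0.044,0.0],0.25],[[6,-8.8,22],[-0.135,-0.066,0.01],0.25],[[8,-11.7,29.5],[-0.18,-0.088,0.02],0.25],[[9.9,-14.6,37],[-0.226,-0.11,0.03],0.25],[[11.9,-17.5,44],[-0.27,-0.132,0.05],0.25],[[13.8,-20.5,51.7],[-0.316,-0.154,0.07],0.25],[[15.8,-23.4,59],[-0.36,-0.176,0.09],0.25],[[17.8,-26.3,66.5],[-0.406,-0.197,0.11],0.25],[[17.8,-26.3,66.5],[-0.4519,-0.2183,0.1163],0.25],[[17.8,-26.3,66.5],[-0.4519,-0.2183,0.1163],0.25],[[17.8,-26.3,66.5],[-0.4519,-0.2183,0.1163],0.25]]'; python3 - <<'E'
from h import *
o=get_obs();print(instand(o['tool_pos']).round(1));print(rel(stand(-180,0,110),tilt(30)))
print(rel(stand(-178,0,16.5),tilt(30)),rel(stand(-60,0,16.5),tilt(30)))
E
```

```text
time: 1.3
tool_pos: [538.1, 94.9, 109.0]
tcp_rot: [-3.139, 0.524, 1.533]
contact_force: [0.2, -0.4, 0.0]
grip_width: 23.4
finger_force: 0.0
[-177.8    1.   109. ]
(array([-0.2,  0. , -0.1]), array([ 0.0014, -0.001 , -0.002 ]))
(array([-0.2,  0. , -0.1]), array([ 0.0464, -0.0009,  0.08  ])) (array([-0.2,  0. , -0.1]), array([-0.0558, -0.0004,  0.139 ]))
```

```bash
python3 -m handwheel '[[[0,0,0],[0.023,-0.001,0.04],0.25],[[0,0,0],[0.0464,-0.001,0.08],0.25],[[0,0,0],[0.0464,-0.001,0.08],0.25],[[0,0,0],[0.0395,-0.001,0.084],0.25],[[0,0,0],[0.0325,-0.001,0.088],0.25],[[0,0,0],[0.0256,-0.001,0.092],0.25],[[0,0,0],[0.0187,-0.001,0.096],0.25],[[0,0,0],[0.0118,-0.001,0.1],0.25],[[0,0,0],[0.0048,-0.001,0.104],0.25],[[0,0,0],[-0.0021,-0.001,0.108],0.25],[[0,0,0],[-0.009,-0.001,0.112],0.25]]'; python3 - <<'E'
from h import *
o=get_obs();print(instand(o['tool_pos']).round(1),o['contact_force'])
c=capture('top');save(c,'t1.png')
im=c['image'];H,S,V=cv2.split(cv2.cvtColor(im,cv2.COLOR_RGB2HSV))
print(rel(stand(-60,0,17),tilt(30)),rel(stand(-12,0,20),tilt(30)))
c=capture('scene');cv2.imwrite('pics/s1.png',cv2.resize(c['image'][170:355,200:420],(792,600))[:,:,::-1])
E
```

```text
time: 2.4
tool_pos: [535.3, 33.9, 19.4]
tcp_rot: [3.138, 0.522, 1.534]
contact_force: [0.4, 5.1, 7.7]
grip_width: 23.1
finger_force: 4.5
[-116.8    0.5   19.4] [0.36718541 5.0702787  7.7438221 ]
(array([ 0.2, -0.1, -0.1]), array([-0.0469, -0.0004,  0.0299])) (array([ 0.2, -0.1, -0.1]), array([-0.09  , -0.0004,  0.0512]))
```

View pics/s1.png

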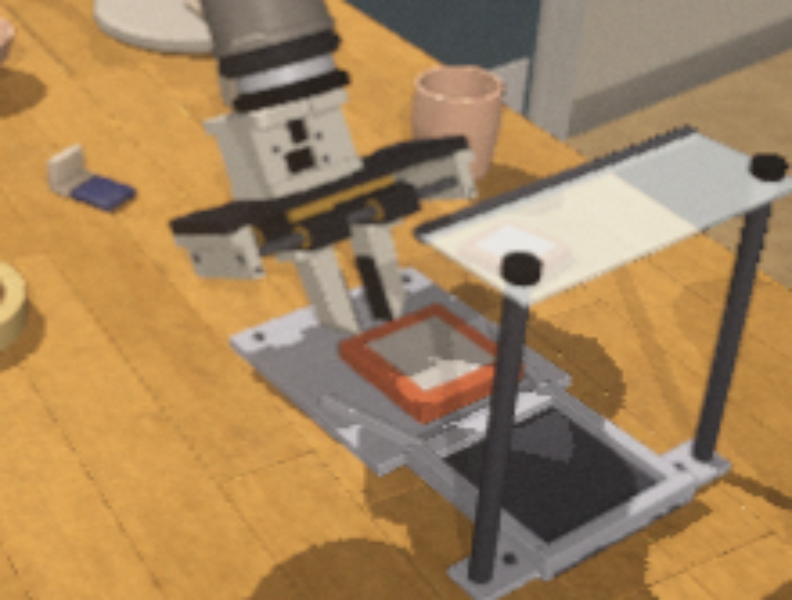

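The fingers are behind the plate and the plate has squared up to them. They are rubbing on the deck (7.7 N upward), so I'll raise a little as I push.

```bash
python3 -m handwheel '[[[0,0,0],[-0.0015,0,-0.0026],0.25],[[0,0,0],[-0.0084,0,0.0014],0.25],[[0,0,0],[-0.0154,0,0.0054],0.25],[[0,0,0],[-0.0223,0,0.0094],0.25],[[0,0,0],[-0.0292,0,0.0134],0.25]]'; python3 - <<'E'
from h import *
o=get_obs();print(instand(o['tool_pos']).round(1),o['contact_force'])
c=capture('top');np.savez('t.npz',**c);im=c['image'];H,S,V=cv2.split(cv2.cvtColor(im,cv2.COLOR_RGB2HSV))
red=(((H<10)|(H>170))&(S>90)&(V>60)).astype(np.uint8);red[:180]=0;red[222:]=0;red[:,:288]=0;red[:,370:]=0
b=cv2.boxPoints(cv2.minAreaRect(np.argwhere(red)[:,::-1].astype(np.float32)))
print([instand(p).round(1).tolist() for p in onplane(c,b[:,0],b[:,1],25)])
E
```

```text
time: 3.0
tool_pos: [534.9, 14.8, 22.8]
tcp_rot: [3.128, 0.502, 1.529]
contact_force: [-22.9, 97.2, 54.8]
grip_width: 22.7
finger_force: 47.4
[-97.7   0.7  22.8] [-22.87446306  97.22268963  54.78673052]
[[-91.9, 44.3, 25.0], [-16.3, 45.3, 25.0], [-17.9, -30.3, 25.0], [-92.8, -31.2, 25.0]]
```

The push reached 97 N. The tilted fingers' end face is bearing down on the plate's top rear edge. I'll back off, use a steeper tool (15°) and go lower.

```bash
python3 -m handwheel '[[[0,0,0],[0.009,0,-0.005],0.25],[[0,0,0],[0.0217,0,-0.0125],0.25],[[0,0,0],[0.0217,0,-0.0125],0.25]]'; python3 - <<'E'
from h import *
o=get_obs();print(instand(o['tool_pos']).round(1),o['contact_force'])
c=capture('top');im=c['image'];H,S,V=cv2.split(cv2.cvtColor(im,cv2.COLOR_RGB2HSV))
red=(((H<10)|(H>170))&(S>90)&(V>60)).astype(np.uint8);red[:180]=0;red[222:]=0;red[:,:288]=0;red[:,370:]=0
b=cv2.boxPoints(cv2.minAreaRect(np.argwhere(red)[:,::-1].astype(np.float32)))
print([instand(p).round(1).tolist() for p in onplane(c,b[:,0],b[:,1],25)])
cv2.imwrite('pics/t2.png',cv2.resize(im[160:240,280:390],(792,576),interpolation=cv2.INTER_CUBIC)[:,:,::-1])
print(rel(stand(-128,1,15.5),tilt(15)),rel(stand(-110,1,15.5),tilt(15)))
E
```

```text
time: 3.35
tool_pos: [533.9, 27.9, 20.9]
tcp_rot: [3.141, 0.522, 1.537]
contact_force: [0.1, -0.9, 0.1]
grip_width: 23.2
finger_force: 0.0
[-110.8   -0.7   20.9] [ 0.07359588 -0.92802354  0.05087011]
[[-98.7, 44.2, 25.0], [-16.3, 45.3, 25.0], [-18.0, -33.7, 25.0], [-99.7, -34.7, 25.0]]
(array([-0. , 15. ,  0.1]), array([ 0.0184,  0.002 , -0.0048])) (array([-0. , 15. ,  0.1]), array([0.0028, 0.002 , 0.0042]))
```

View pics/t2.png

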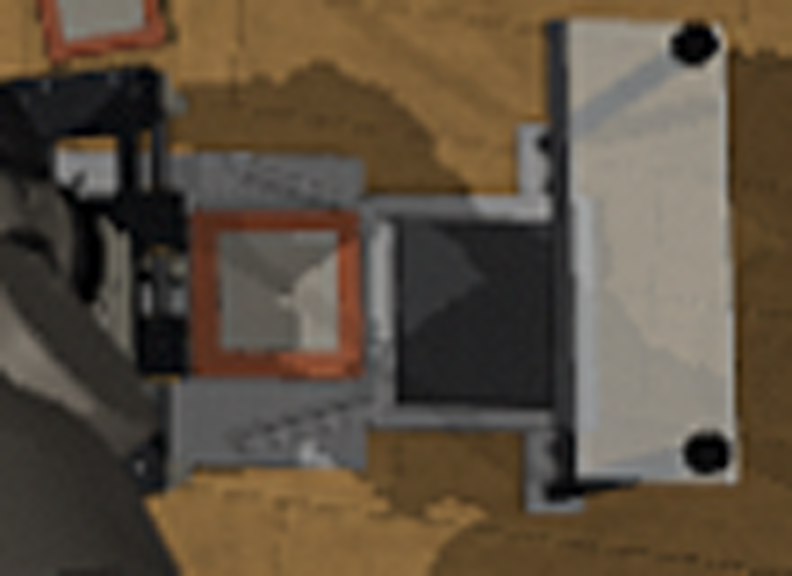

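The plate is square but off toward +y by about 5 mm: it spans rows 211–377 against the pocket's 215–405. It is touching the upper guide and is half on the ramp at column 360. I'll re-engage with a steeper tool and a slight -y drift.

```bash
python3 -m handwheel '[[[0,7.5,0],[0.0184,0.004,-0.0048],0.25],[[0,15,0],[0.0184,0.006,-0.0048],0.25],[[0,15,0],[0.0184,0.006,-0.0048],0.25],[[0,15,0],[0.0106,0.006,-0.0003],0.25],[[0,15,0],[0.0028,0.006,0.0042],0.25],[[0,15,0],[0.0028,0.006,0.0042],0.25]]'; python3 - <<'E'
from h import *
o=get_obs();print(instand(o['tool_pos']).round(1),o['contact_force'])
print(rel(stand(-110,5,15.5),tilt(15)),rel(stand(-85,1,16.5),tilt(15)))
E
```

```text
time: 4.0
tool_pos: [539.2, 26.0, 15.2]
tcp_rot: [-3.14, 0.262, 1.535]
contact_force: [0.7, 0.5, -0.6]
grip_width: 23.0
finger_force: 0.0
[-109.1    4.6   15.2] [ 0.69809038  0.48293213 -0.63899514]
(array([-0.1,  0. ,  0. ]), array([ 0.0008,  0.0004, -0.0005])) (array([-0.1,  0. ,  0. ]), array([-0.0236, -0.0036,  0.005 ]))
```

```bash
python3 -m handwheel '[[[0,0,0],[-0.0048,-0.0007,0.001],0.25],[[0,0,0],[-0.0097,-0.0015,0.0022],0.25],[[0,0,0],[-0.0146,-0.0025,0.0033],0.25]]';  python3 -m handwheel '[[[0,0,0],[-0.0048,-0.001,0.001],0.25],[[0,0,0],[-0.0097,-0.002,0.002],0.25]]'; python3 - <<'E'
from h import *
o=get_obs();print(instand(o['tool_pos']).round(1),o['contact_force'])
c=capture('top');im=c['image'];H,S,V=cv2.split(cv2.cvtColor(im,cv2.COLOR_RGB2HSV))
red=(((H<10)|(H>170))&(S>90)&(V>60)).astype(np.uint8);red[:180]=0;red[222:]=0;red[:,:288]=0;red[:,370:]=0
b=cv2.boxPoints(cv2.minAreaRect(np.argwhere(red)[:,::-1].astype(np.float32)))
print([instand(p).round(1).tolist() for p in onplane(c,b[:,0],b[:,1],25)])
E
```

```text
time: 4.3
tool_pos: [537.8, 17.9, 16.0]
tcp_rot: [3.137, 0.253, 1.534]
contact_force: [0.9, 1.9, 0.0]
grip_width: 22.8
finger_force: 0.4
time: 4.5
tool_pos: [534.3, 2.5, 16.8]
tcp_rot: [-3.141, 0.261, 1.537]
contact_force: [0.1, 0.1, -0.8]
grip_width: 22.9
finger_force: 0.3
[-85.3   0.6  16.8] [ 0.11287796  0.10600535 -0.79388259]
[[-28.0, 41.4, 25.0], [3.2, 48.1, 25.0], [17.7, -34.4, 25.0], [-13.3, -40.9, 25.0]]
```

```bash
python3 - <<'E'
from h import *
c=capture('scene');d=capture('top')
a=cv2.resize(c['image'][220:350,250:410],(492,400),interpolation=cv2.INTER_CUBIC)
b=cv2.resize(d['image'][170:235,285:360],(308,267),interpolation=cv2.INTER_CUBIC)
z=np.zeros((400,800,3),np.uint8);z[:,:492]=a;z[:267,492:]=b
cv2.imwrite('pics/s3.png',z[:,:,::-1])
E
```

```text
(no output)
```

View pics/s3.png

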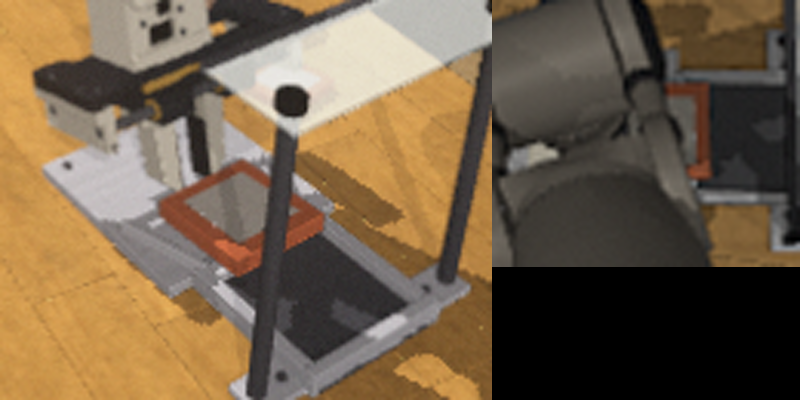

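The plate is square and its front has crossed the lip. I'll carry on.

```bash
python3 -m handwheel '[[[0,0,0],[-0.0054,0,0.001],0.25],[[0,0,0],[-0.0109,0,0.002],0.25],[[0,0,0],[-0.0163,0,0.0029],0.25],[[0,0,0],[-0.0217,0,0.0044],0.25],[[0,0,0],[-0.027,0,0.0058],0.25],[[0,0,0],[-0.0323,0,0.0072],0.25],[[0,0,0],[-0.0376,0,0.0086],0.25],[[0,0,0],[-0.043,0,0.01],0.25]]'; python3 - <<'E'
from h import *
o=get_obs();print(instand(o['tool_pos']).round(1),o['contact_force'])
E
```

```text
time: 5.45
tool_pos: [533.0, -42.1, 18.5]
tcp_rot: [3.141, 0.261, 1.536]
contact_force: [-0.2, 2.0, -0.5]
grip_width: 22.8
finger_force: 0.6
[-40.7   0.9  18.5] [-0.24177624  1.95971108 -0.47424897]
```

```bash
python3 -m handwheel '[[[0,0,0],[-0.0054,0,0.001],0.25],[[0,0,0],[-0.0108,0,0.0025],0.25],[[0,0,0],[-0.0163,0,0.004],0.25],[[0,0,0],[-0.0217,0,0.0055],0.25],[[0,0,0],[-0.027,0,0.007],0.25],[[0,0,0],[-0.032,0,0.0083],0.25],[[0,0,0],[-0.032,0,0.0083],0.25]]'; python3 - <<'E'
from h import *
o=get_obs();print(instand(o['tool_pos']).round(1),o['contact_force'])
c=capture('scene');im=c['image'];H,S,V=cv2.split(cv2.cvtColor(im,cv2.COLOR_RGB2HSV));P=pts(c)
red=(((H<10)|(H>170))&(S>90)&(V>60));red[:240]=0;red[:,:280]=0
Q=(P[red]-O);Q=np.stack([Q@SX,Q@SY,Q[:,2]],1);print(len(Q),np.percentile(Q,[1,5,50,95,99],axis=0).round(1).tolist())
pale=(S<60)&(V>90)
T=(P-O);xs=T@SX;ys=T@SY;sel=(xs>12)&(xs<76)&(abs(ys)<30)&(T[...,2]<45)&(T[...,2]>3)
q=np.stack([xs[sel],ys[sel],T[...,2][sel]],1);A_=np.c_[q[:,:2],np.ones(len(q))];print(len(q),np.linalg.lstsq(A_,q[:,2],rcond=None)[0].round(3))
E
```

```text
time: 6.15
tool_pos: [531.7, -75.5, 18.6]
tcp_rot: [-3.141, 0.261, 1.535]
contact_force: [-0.3, -0.6, 0.3]
grip_width: 23.0
finger_force: 0.0
[-7.3  0.8 18.6] [-0.2549905  -0.55379148  0.30712558]
698 [[4.0, -79.8, 10.0], [6.9, -36.9, 13.8], [62.0, -9.9, 23.2], [82.4, 40.4, 25.1], [84.4, 42.4, 74.1]]
666 [-1.3000e-02 -1.0000e-03  2.4457e+01]
```

The plate reads flat, spanning stand x about 4–84, and there is no contact force, so it looks home. Next is the tile.

```bash
cat >> h.py <<'E'
TA=-1.27
def tile(a=None): 
    a=TA if a is None else a; u=np.array([np.cos(a),np.sin(a),0]);return u
E
python3 - <<'E'
from h import *
u=tile();corner=np.array([490.3,330.3,0])
print(rel(stand(-90,0,60),tilt(15)))
Rt=tilt(-25,u)
print(rel(corner+45*u+[0,0,130],Rt))
E
```

```text
(array([-0., -0., -0.]), array([ 0.0688, -0.0008, -0.0612]))
(array([  1.7,  39.6, -19.6]), array([ 0.3202, -0.0411, -0.2008]))
```

```bash
python3 -m handwheel '[[[0,0,0],[0.034,0,-0.012],0.25],[[0,0,0],[0.069,0,-0.045],0.25],[[0,5,-2],[0.1,-0.006,-0.08],0.7],[[0,11,-5],[0.14,-0.012,-0.11],0.7],[[0.5,18,-9],[0.18,-0.018,-0.14],0.7],[[1,26,-13],[0.22,-0.026,-0.165],0.7],[[1.5,34,-17],[0.26,-0.034,-0.19],0.7],[[1.7,39.6,-19.6],[0.29,-0.041,-0.2],0.7],[[1.7,39.6,-19.6],[0.3202,-0.0411,-0.2008],0.7],[[1.7,39.6,-19.6],[0.3202,-0.0411,-0.2008],0.7],[[1.7,39.6,-19.6],[0.3202,-0.0411,-0.2008],0.7]]'; python3 - <<'E'
from h import *
o=get_obs();print(o['tool_pos'].round(1))
c=capture('wrist');np.savez('w.npz',**c);save(c,'w1.png');P=pts(c)
H,S,V=cv2.split(cv2.cvtColor(c['image'],cv2.COLOR_RGB2HSV))
m=((H>105)&(H<130)&(S>80)&(V<160)).astype(np.uint8)
cs=max(cv2.findContours(m,0,1)[0],key=cv2.contourArea);b=cv2.boxPoints(cv2.minAreaRect(cs));print(b.round().tolist(),cv2.approxPolyDP(cs,4,True)[:,0].tolist());W=onplane(c,b[:,0],b[:,1],8);print(W.round(1).tolist())
E
```

```text
time: 7.3
tool_pos: [503.0, 287.9, 129.8]
tcp_rot: [-3.141, -0.436, 1.874]
contact_force: [0.6, 0.9, 0.5]
grip_width: 64.4
finger_force: 0.0
[503.  287.9 129.8]
[[237.0, 216.0], [270.0, 216.0], [270.0, 243.0], [237.0, 243.0]] [[237, 217], [238, 240], [270, 243], [269, 216]]
[[483.6, 306.7, 8.0], [512.9, 315.9, 8.0], [520.1, 292.1, 8.0], [491.2, 283.1, 8.0]]
```

View pics/w1.png

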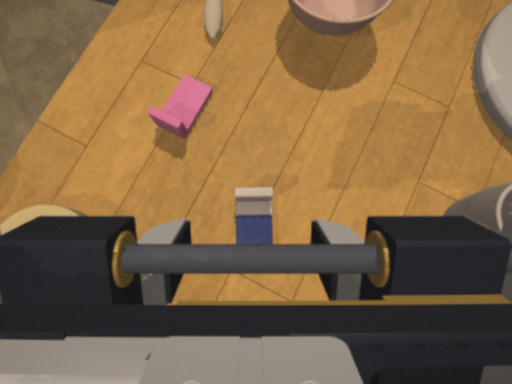

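The wrist view shows the tile centred between the fingers (columns 236–272). The foot's top back edge is at row 188 and the leg starts at row 216.

```bash
python3 - <<'E'
from h import *
c=dict(np.load('w.npz'));P=pts(c);u=tile()
print('cam',np.linalg.inv(c['camera_from_world'])[:3,3].round(1))
print(onplane(c,[236,271,237,270],[188,188,196,196],30).round(1).tolist(),onplane(c,[237,270],[216,216],8).round(1).tolist())
for r in range(184,246,4): 
    p=P[r,254]; print(r,c['image'][r,254],c['depth'][r,254].round(1),p.round(1),((p-[490.3,330.3,0])@u).round(1))
t=dict(np.load('top0.npz'));Q=pts(t);print(Q[208:222,210:232,2].round(0)[::2,::2]) 
s=dict(np.load('scene0.npz'));print('table z bias',np.median(Q[225:235,215:235,2]),np.median(P[120:160,230:270,2]))
E
```

```text
cam [505.1 280.  300.3]
[[476.8, 327.8, 30.0], [506.1, 337.0, 30.0], [479.9, 321.3, 30.0], [507.3, 329.9, 30.0]] [[483.6, 306.7, 8.0], [512.9, 315.9, 8.0]]
184 [173 128  71] 307.8 [489.2 342.3  -0.8] -11.8
188 [198 173 149] 276.5 [491.8 332.7  29.1] -1.8
192 [200 179 157] 276.4 [492.9 329.4  28.6] 1.6
196 [152 136 121] 277.0 [493.9 326.2  27.3] 5.0
200 [100  89  80] 297.6 [494.2 326.1   6.4] 5.2
204 [140 125 110] 295.2 [495.3 322.2   8.1] 9.2
208 [143 128 112] 295.1 [496.4 318.7   7.4] 12.9
212 [147 130 115] 294.2 [497.6 315.    7.6] 16.7
216 [53 55 77] 293.4 [498.7 311.5   7.7] 20.5
220 [ 63  70 102] 293.5 [499.8 308.    6.9] 24.1
224 [ 64  70 102] 293.9 [500.9 304.5   5.8] 27.8
228 [ 62  69 101] 291.6 [502.  300.8   7.5] 31.6
232 [ 63  68 102] 290.7 [503.1 297.3   7.6] 35.3
236 [ 65  70 103] 291.9 [504.2 293.9   5.7] 38.9
240 [ 65  70 101] 289.5 [505.3 290.3   7.4] 42.6
244 [67 67 80] 84.0 [505.4 282.  215.2] 50.6
[[ 2.000e+00  0.000e+00 -1.000e+00 -1.000e+00 -1.000e+00 -2.000e+00
   2.000e+00 -0.000e+00  1.000e+01  1.100e+01  0.000e+00]
 [-2.000e+00 -5.000e+00  0.000e+00 -0.000e+00 -3.000e+00  2.000e+00
   1.000e+01  5.000e+00  1.333e+03  1.000e+00  4.000e+00]
 [ 1.000e+00  2.500e+01  1.000e+00  7.000e+00  8.000e+00  8.000e+00
   8.000e+00  4.000e+00  1.100e+01  6.000e+00  1.400e+01]
 [ 2.000e+00  3.000e+01  2.900e+01  1.000e+01  1.333e+03  1.100e+01
   2.000e+00  7.000e+00  7.000e+00  1.000e+01  6.000e+00]
 [ 2.000e+00 -0.000e+00  2.700e+01  8.000e+00  5.000e+00  3.000e+00
   1.000e+01  6.000e+00  5.000e+00  9.000e+00  9.000e+00]
 [ 3.000e+00 -2.000e+00  2.800e+01  2.500e+01  5.000e+00  8.000e+00
   7.000e+00  1.200e+01  5.000e+00 -5.000e+00  1.000e+00]
 [ 5.000e+00  4.000e+00  2.900e+01  2.700e+01  6.000e+00  8.000e+00
  -1.000e+00 -0.000e+00  0.000e+00  1.333e+03  5.000e+00]]
table z bias -0.15211728797612523 -0.3290400435177787
```

```bash
cat >> h.py <<'E'
C=np.array([491.3,331.8,0.]);u=tile()
E
python3 - <<'E'
from h import *
print(rel(C+46*u+[0,0,5.5],tilt(-25,u)))
E
```

```text
(array([-0. ,  0. ,  0.1]), array([-0.0527,  0.0017,  0.1128]))
```

```bash
python3 -m handwheel '[[[0,0,0],[-0.017,0.0017,0.037],0.7],[[0,0,0],[-0.035,0.0017,0.075],0.7],[[0,0,0],[-0.0527,0.0017,0.1128],0.7],[[0,0,0],[-0.0527,0.0017,0.1128],0.7],[[0,0,0],[-0.0527,0.0017,0.1128],0.0],[[0,0,0],[-0.0527,0.0017,0.1128],0.0],[[0,0,0],[-0.0527,0.0017,0.1128],0.0],[[0,0,0],[-0.0527,0.0017,0.1128],0.0],[[0,0,0],[-0.0527,0.0017,0.1128],0.0]]'; python3 - <<'E'
from h import *
o=get_obs();print(o['contact_force']); d=o['tool_pos']-C;print(d@u,d[2])
R0=R.from_euler('xyz',o['tcp_rot']);ax=np.cross(u,SZ)  # u->up
for a in (8,16,24,32,40,48,56,64,72,80):
    Q=R.from_rotvec(ax*np.radians(a)); p=C+Q.apply(d)+np.array([0,0,min(a/8,1)*1.0])
    print(a,(R0.inv()*Q*R0).as_rotvec(degrees=True).round(1).tolist(),(R0.inv().apply(p-o['tool_pos'])/1000).round(4).tolist())
E
```

```text
time: 8.25
tool_pos: [505.3, 288.1, 5.8]
tcp_rot: [3.141, -0.437, 1.872]
contact_force: [-0.3, -0.5, 1.8]
grip_width: 33.4
finger_force: 30.0
[-0.31248405 -0.51446618  1.81101614]
45.92558915467843 5.843730306417234
8 [0.0, -8.0, -0.0] [0.0042, 0.0, -0.0061]
16 [0.0, -16.0, -0.0] [0.0088, 0.0, -0.0107]
24 [0.0, -24.0, -0.0] [0.0139, 0.0, -0.0147]
32 [0.0, -32.0, -0.0] [0.0195, 0.0, -0.0179]
40 [0.0, -40.0, -0.0] [0.0255, 0.0, -0.0203]
48 [0.0, -48.0, -0.0] [0.0317, 0.0, -0.0218]
56 [0.0, -56.0, -0.0] [0.0382, 0.0, -0.0225]
64 [0.1, -64.0, -0.0] [0.0446, 0.0001, -0.0222]
72 [0.1, -72.0, -0.0] [0.051, 0.0001, -0.0211]
80 [0.1, -80.0, -0.1] [0.0571, 0.0001, -0.019]
```

```bash
python3 -m handwheel '[[[0,-8,0],[0.0042,0,-0.0061],0],[[0,-16,0],[0.0088,0,-0.0107],0],[[0,-24,0],[0.0139,0,-0.0147],0],[[0,-32,0],[0.0195,0,-0.0179],0],[[0,-40,0],[0.0255,0,-0.0203],0],[[0,-48,0],[0.0317,0,-0.0218],0],[[0,-56,0],[0.0382,0,-0.0225],0],[[0,-64,0],[0.0446,0,-0.0222],0],[[0,-72,0],[0.051,0,-0.0211],0],[[0,-80,0],[0.0571,0,-0.019],0],[[0,-80,0],[0.0571,0,-0.019],0],[[0,-80,0],[0.0571,0,-0.019],0]]'; python3 - <<'E'
from h import *
o=get_obs();d=o['tool_pos']-C;print(o['contact_force'],d@u,d[2], o['joint_positions'].round(2))
c=capture('scene');cv2.imwrite('pics/s4.png',cv2.resize(c['image'][150:350,150:420],(780,578),interpolation=cv2.INTER_CUBIC)[:,:,::-1])
E
```

```text
time: 9.45
tool_pos: [491.9, 330.8, 47.3]
tcp_rot: [3.14, 0.962, 1.873]
contact_force: [-0.5, 0.2, 4.6]
grip_width: 33.0
finger_force: 29.9
[-0.52523839  0.17831059  4.59882076] 1.1636864519248744 47.30109322247091 [ 0.84  1.01  1.19 -0.78  1.57  0.81]
```

View pics/s4.png

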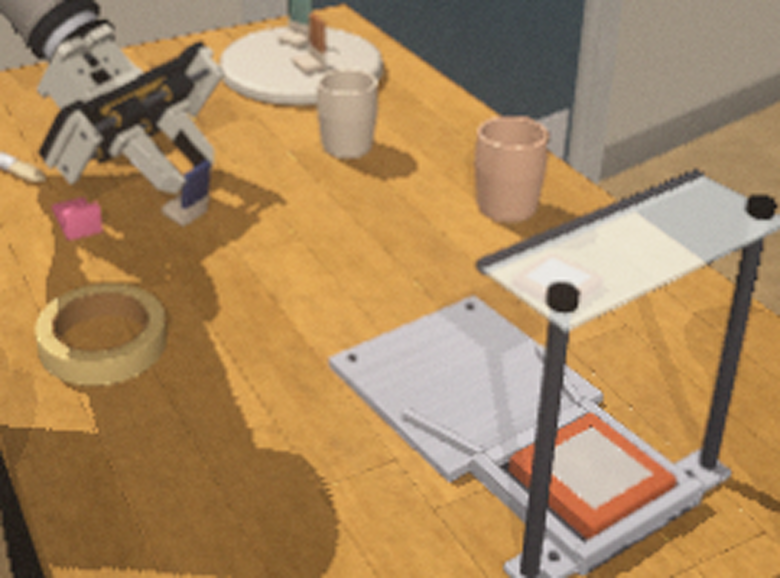

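The plate is home in the pocket, seen around (595,475). The tile is held at about 80° near (195,195). I'll release it to settle, then regrasp at a 40° tilt.

```bash
python3 -m handwheel '[[[0,0,0],[0,0,0],0.3],[[0,0,0],[0,0,0],0.6],[[0,0,0],[0,0,0],0.7],[[0,0,0],[0,0,0],0.7],[[0,0,0],[0,0,0],0.7],[[0,0,0],[0,0,0],0.7]]'; python3 - <<'E'
from h import *
print(rel(C+8.2*u+[0,0,31.4],tilt(40,u)))
c=capture('scene');P=pts(c);H,S,V=cv2.split(cv2.cvtColor(c['image'],cv2.COLOR_RGB2HSV))
m=(H>105)&(H<130)&(S>80)&(V<160);m[:180]=0;m[250:]=0;m[:,:180]=0;m[:,250:]=0
Q=P[m]-C;q=np.stack([Q@u,Q@np.cross(SZ,u),Q[:,2]],1);print(len(q),np.percentile(q,[3,50,97],axis=0).round(1).tolist(),np.polyfit(q[:,2],q[:,0],1))
E
```

```text
time: 10.1
tool_pos: [492.1, 329.8, 46.7]
tcp_rot: [3.141, 0.959, 1.872]
contact_force: [0.5, 0.4, 0.4]
grip_width: 63.2
finger_force: 0.0
(array([ 0., 15.,  0.]), array([ 0.0091, -0.0002,  0.0137]))Traceback (most recent call last):
  File "<stdin>", line 5, in <module>
    return _quantile_unchecked(
        a, q, axis, out, overwrite_input, method, keepdims, weights)
    return _ureduce(a,
                    func=_quantile_ureduce_func,
    ...<5 lines>...
                    overwrite_input=overwrite_input,
                    method=method)
    r = func(a, **kwargs)
    result = _quantile(arr,
                       quantiles=q,
    ...<2 lines>...
                       out=out,
                       weights=wgt)
    slices_having_nans = np.isnan(arr[-1, ...])
                                  ~~~^^^^^^^^^
IndexError: index -1 is out of bounds for axis 0 with size 0
```

```bash
python3 - <<'E'
from h import *
for n in ('scene','top'):
    c=capture(n);P=pts(c);Q=P-C;q=np.stack([Q@u,Q@np.cross(SZ,u),Q[...,2]],-1)
    m=(abs(q[...,1])<16)&(q[...,0]>-45)&(q[...,0]<70)&(q[...,2]>4)&(q[...,2]<75)
    g=q[m];I=c['image'][m];k=np.argsort(g[:,2])
    print(n,len(g));print(np.c_[g[k],I[k]].round(0).astype(int)[::max(1,len(g)//30)].tolist())
E
```

```text
scene 205
[[-3, -5, 4, 145, 117, 89], [0, 13, 6, 143, 109, 72], [-3, 8, 7, 145, 130, 107], [-1, 14, 8, 168, 132, 93], [-20, -15, 9, 172, 152, 129], [-31, -11, 9, 142, 124, 101], [-21, -5, 10, 159, 139, 119], [-24, -1, 11, 138, 122, 106], [-2, 3, 13, 148, 131, 110], [-2, 12, 16, 137, 120, 101], [0, -11, 18, 153, 134, 115], [-3, 4, 19, 152, 133, 112], [-3, -15, 22, 174, 155, 132], [-1, 3, 24, 140, 125, 108], [-9, -13, 25, 67, 59, 78], [-3, 14, 27, 78, 71, 74], [-2, 5, 28, 71, 65, 74], [-3, 6, 31, 59, 52, 67], [-2, -12, 34, 61, 58, 73], [-1, 4, 36, 56, 50, 65], [-3, -10, 39, 55, 51, 68], [-1, 8, 40, 54, 49, 64], [-6, -15, 43, 62, 59, 79], [-1, -8, 44, 59, 55, 74], [-2, 14, 47, 101, 82, 71], [-3, 15, 49, 117, 91, 72], [-1, -7, 50, 60, 53, 72], [-4, -7, 53, 64, 60, 76], [-3, 3, 54, 57, 52, 68], [-4, -15, 56, 73, 68, 87], [1, -8, 58, 62, 58, 74], [-10, -13, 59, 80, 72, 81], [-6, -13, 61, 62, 63, 81], [-4, 1, 62, 60, 58, 75], [-4, -3, 63, 66, 63, 78]]
top 109
[[27, 10, 4, 94, 71, 42], [51, 9, 4, 135, 102, 59], [-39, -15, 4, 89, 67, 38], [53, -10, 5, 144, 110, 63], [-23, 1, 5, 91, 84, 72], [21, 5, 5, 90, 69, 39], [-14, -5, 5, 87, 80, 68], [-14, 6, 6, 90, 82, 71], [-20, -14, 6, 107, 99, 87], [-12, 1, 6, 78, 72, 64], [38, -12, 7, 90, 70, 41], [-16, -12, 7, 108, 98, 85], [-15, 13, 7, 87, 81, 71], [-17, -4, 8, 100, 91, 78], [25, 3, 8, 86, 67, 39], [-27, -1, 8, 90, 83, 72], [-27, -12, 9, 102, 94, 84], [-20, 7, 9, 90, 82, 71], [-26, 13, 9, 89, 83, 74], [-18, 3, 10, 89, 81, 70], [-11, 15, 10, 57, 54, 51], [-12, -10, 10, 89, 82, 72], [-25, -6, 10, 89, 82, 71], [-25, 16, 11, 88, 77, 65], [-17, 6, 11, 88, 80, 68], [-17, -16, 12, 105, 96, 85], [-15, -10, 15, 102, 93, 81], [0, -12, 26, 75, 62, 45], [0, 8, 41, 57, 50, 39], [0, 13, 56, 87, 69, 53], [-2, 7, 57, 23, 28, 43], [-3, -7, 58, 28, 32, 48], [-4, -10, 58, 28, 31, 48], [-6, -6, 61, 18, 23, 40], [-3, 13, 62, 47, 41, 45], [-3, 3, 63, 27, 30, 47], [-6, 14, 66, 41, 35, 35]]
```

The tile is upright on its foot: its back is vertical at u≈-2 and the foot reaches to about -30. I'll regrasp.

```bash
python3 -m handwheel '[[[0,7.5,0],[0.005,0,0.006],0.7],[[0,15,0],[0.0102,0,0.0121],0.7],[[0,15,0],[0.0102,0,0.0121],0.7],[[0,15,0],[0.0102,0,0.0121],0],[[0,15,0],[0.0102,0,0.0121],0],[[0,15,0],[0.0102,0,0.0121],0],[[0,15,0],[0.0102,0,0.0121],0],[[0,15,0],[0.0102,0,0.0121],0],[[0,15,0],[0.0102,0,0.0121],0]]'; python3 - <<'E'
from h import *
o=get_obs();c=C-2*u; d=o['tool_pos']-c; lu,lz=d@u,d[2];print(lu,lz,d@np.cross(SZ,u))
# plate centre from cameras
for n in('scene','top'):
    k=capture(n);P=pts(k)-O;xs,ys=P@SX,P@SY;H,S,V=cv2.split(cv2.cvtColor(k['image'],cv2.COLOR_RGB2HSV))
    m=(((H<10)|(H>170))&(S>90)&(V>60)&(xs>-5)&(xs<95)&(abs(ys)<50)&(P[...,2]<40)).astype(np.uint8)
    b=cv2.boxPoints(cv2.minAreaRect(np.argwhere(m)[:,::-1].astype(np.float32)));h=cv2.convexHull(np.argwhere(m)[:,::-1].astype(np.int32))
    ap=cv2.approxPolyDP(h,3,True)[:,0];print(n,[instand(p)[:2].round(1).tolist() for p in onplane(k,ap[:,0],ap[:,1],22)])
px,py=44,1
# tool offset from tile corner, tile origin at plate centre -> corner 15 ahead
def T(x,y,z): return stand(x+15+lu,y,22+z+lz)
Rt=tilt(40)
for q in((-110,0,120),(px,py,25),(px,py,0.5)): print(rel(T(*q),Rt))
E
```

```text
time: 11.15
tool_pos: [493.1, 326.2, 31.2]
tcp_rot: [-3.141, 0.698, 1.873]
contact_force: [0.3, -0.5, -0.8]
grip_width: 34.0
finger_force: 29.9
7.921729228698473 31.24286810871129 0.04873866187934125
scene [[83.6, 38.4], [82.0, -44.0], [5.4, -38.3], [4.7, 43.4]]
top [[68.3, -39.3], [3.1, -36.6], [4.9, 39.1], [70.7, 40.0]]
(array([12.4, -0. , 14.8]), array([-0.3358, -0.0568,  0.0966]))
(array([12.4, -0. , 14.8]), array([-0.3864, -0.1068,  0.2629]))
(array([12.4, -0. , 14.8]), array([-0.3707, -0.1068,  0.2817]))
```

```bash
python3 -m handwheel '[[[0,0,0],[-0.016,0,-0.019],0],[[0,0,0],[-0.04,0,-0.048],0],[[0,0,0],[-0.065,0,-0.075],0],[[2,0,2.5],[-0.095,-0.008,-0.075],0],[[4,0,5],[-0.13,-0.016,-0.05],0],[[6,0,7.5],[-0.165,-0.024,-0.025],0],[[8,0,10],[-0.2,-0.032,0],0],[[10,0,12.5],[-0.235,-0.04,0.025],0],[[12.4,0,14.8],[-0.27,-0.048,0.05],0],[[12.4,0,14.8],[-0.305,-0.054,0.075],0],[[12.4,0,14.8],[-0.3358,-0.0568,0.0966],0],[[12.4,0,14.8],[-0.3358,-0.0568,0.0966],0]]'; python3 - <<'E'
from h import *
o=get_obs();print(o['joint_positions'].round(2))
lu,lz=7.92,31.24
def T(x,y,z): return stand(x+15+lu,y,22+z+lz)
for q in((-50,.5,50),(0,.5,25),(44,.5,22),(44,.5,4),(44,.5,0.5)): print(q,rel(T(*q),tilt(40)))
E
```

```text
time: 12.45
tool_pos: [534.0, -0.1, 174.1]
tcp_rot: [3.14, 0.699, 1.529]
contact_force: [-0.1, 0.2, 0.0]
grip_width: 34.0
finger_force: 29.9
[ 0.23  0.56  1.54 -0.69  1.33  0.54]
(-50, 0.5, 50) (array([-0.1,  0. , -0.3]), array([0.0029, 0.0003, 0.0901]))
(0, 0.5, 25) (array([-0.1,  0. , -0.3]), array([-0.0193,  0.0006,  0.1414]))
(44, 0.5, 22) (array([-0.1,  0. , -0.3]), array([-0.0511,  0.0008,  0.172 ]))
(44, 0.5, 4) (array([-0.1,  0. , -0.3]), array([-0.0395,  0.0008,  0.1858]))
(44, 0.5, 0.5) (array([-0.1,  0. , -0.3]), array([-0.0373,  0.0007,  0.1885]))
```

```bash
python3 -m handwheel '[[[0,0,0],[0.001,0,0.03],0],[[0,0,0],[0.002,0,0.06],0],[[0,0,0],[0.0029,0,0.09],0],[[0,0,-0.3],[-0.008,0,0.116],0],[[0,0,-0.3],[-0.0193,0.0006,0.1414],0],[[0,0,-0.3],[-0.035,0.0008,0.157],0],[[0,0,-0.3],[-0.0511,0.0008,0.172],0],[[0,0,-0.3],[-0.046,0.0008,0.179],0],[[0,0,-0.3],[-0.0395,0.0008,0.1858],0],[[0,0,-0.3],[-0.0395,0.0008,0.1858],0]]'; python3 - <<'E'
from h import *
o=get_obs();print(o['contact_force'],instand(o['tool_pos']).round(1))
c=capture('scene');P=pts(c)-O;q=np.stack([P@SX,P@SY,P[...,2]],-1);I=c['image'].astype(int)
m=(q[...,0]>20)&(q[...,0]<72)&(abs(q[...,1])<20)&(q[...,2]>30)&(q[...,2]<110)
g=q[m];print(len(g),np.percentile(g,[2,50,98],axis=0).round(1).tolist())
leg=g[(g[:,2]>38)];print(np.median(leg,axis=0).round(1))
cv2.imwrite('pics/s5.png',cv2.resize(c['image'][200:350,270:430],(640,600),interpolation=cv2.INTER_CUBIC)[:,:,::-1])
print(rel(stand(44+15+7.92,.5,22+.3+31.24),tilt(40)))
E
```

```text
time: 13.45
tool_pos: [528.7, -144.2, 54.6]
tcp_rot: [-3.135, 0.697, 1.544]
contact_force: [-0.6, 0.0, -0.7]
grip_width: 33.9
finger_force: 29.9
[-0.60460926  0.02606411 -0.68675479] [61.5  0.2 54.6]
513 [[23.1, -19.5, 31.4], [52.0, 7.5, 73.4], [63.7, 19.7, 104.6]]
[52.1 11.  77.9]
(array([-0. , -0.1,  0.4]), array([-0.003 , -0.0001,  0.0048]))
```

```bash
python3 -m handwheel '[[[0,0,0],[0,0,0],0],[[0,0,0],[0,0,0],0]]'; python3 - <<'E'
from h import *
o=get_obs();print(o['contact_force'],o['moment'],instand(o['tool_pos']).round(1),o['joint_positions'].round(3))
print(rel(stand(44+15+7.92,.5,22+.3+31.24),tilt(40)))
E
```

```text
time: 13.7
tool_pos: [529.7, -144.8, 56.4]
tcp_rot: [-3.138, 0.697, 1.542]
contact_force: [0.5, 0.2, -0.5]
grip_width: 33.9
finger_force: 29.9
[ 0.5117375   0.17493696 -0.47405251] [0.34844403 0.0427825  0.04641184] [62.   1.2 56.4] [-0.032  0.681  1.739 -0.903  0.958  0.628]
(array([ 0.1, -0. ,  0.3]), array([-0.0019, -0.0007,  0.0054]))
```

```bash
python3 -m handwheel '[[[0,0,0],[-0.0038,-0.0007,0.0032],0],[[0,0,0],[-0.0038,-0.0007,0.0032],0],[[0,0,0.3],[-0.0028,-0.0007,0.0044],0],[[0,0,0.3],[-0.0019,-0.0007,0.0054],0],[[0,0,0.3],[-0.0019,-0.0007,0.0054],0]]'; python3 - <<'E'
from h import *
o=get_obs();print(o['contact_force'],o['moment'],instand(o['tool_pos']).round(1))
print(rel(stand(44+15+7.92,.5,22+.3+31.24),tilt(40)))
c=capture('scene');cv2.imwrite('pics/s5.png',cv2.resize(c['image'][200:350,270:430],(640,600),interpolation=cv2.INTER_CUBIC)[:,:,::-1])
E
```

```text
time: 14.2
tool_pos: [528.3, -150.3, 53.0]
tcp_rot: [3.142, 0.697, 1.535]
contact_force: [-0.0, 0.2, -0.6]
grip_width: 33.6
finger_force: 29.9
[-0.03191633  0.15224965 -0.64521786] [0.37548365 0.06900156 0.02363762] [67.6  0.  53. ]
(array([-0., -0., -0.]), array([ 0.0002,  0.0005, -0.0008]))
```

View pics/s5.png

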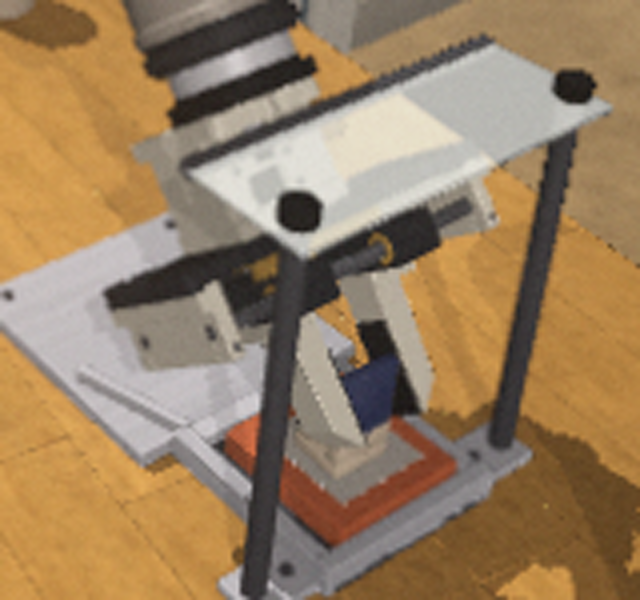

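The tile hangs over the plate's pale square, with its leg at (375,390) and its foot at (335,450) facing the deck. I'll lower to contact.

```bash
python3 -m handwheel '[[[0,0,0],[0.0006,0.0004,0.0008],0],[[0,0,0],[0.0006,0.0004,0.0008],0]]';  python3 -m handwheel '[[[0,0,0],[0.0006,0,0.0008],0],[[0,0,0],[0.0006,0,0.0008],0]]'
```

```text
time: 14.45
tool_pos: [528.7, -150.5, 52.8]
tcp_rot: [3.141, 0.698, 1.535]
contact_force: [-1.5, 1.4, 4.3]
grip_width: 34.2
finger_force: 29.9
time: 14.65
tool_pos: [528.9, -150.6, 52.7]
tcp_rot: [3.141, 0.699, 1.534]
contact_force: [-3.7, 3.6, 10.3]
grip_width: 34.0
finger_force: 29.9
```

```bash
python3 -m handwheel '[[[0,0,0],[-0.0006,0,-0.0008],0],[[0,0,0],[-0.0006,0,-0.0008],0.2],[[0,0,0],[-0.0006,0,-0.0008],0.6],[[0,0,0],[-0.0006,0,-0.0008],0.6],[[0,0,0],[-0.0006,0,-0.0008],0.6],[[0,0,0],[-0.0006,0,-0.0008],0.6],[[0,0,0],[0,0,-0.02],0.6],[[0,0,0],[0.002,0,-0.05],0.6],[[0,0,0],[0.02,0,-0.09],0.6],[[0,0,0],[0.05,0,-0.13],0.6],[[0,0,0],[0.09,0,-0.16],0.6],[[0,0,0],[0.13,0,-0.18],0.6]]'; python3 - <<'E'
from h import *
o=get_obs();print(o['contact_force'],instand(o['tool_pos']).round(1))
for n in('scene','top'):
    c=capture(n);P=pts(c)-O;q=np.stack([P@SX,P@SY,P[...,2]],-1);I=c['image'].astype(int)
    m=(q[...,0]>10)&(q[...,0]<80)&(abs(q[...,1])<30)&(q[...,2]>28)&(q[...,2]<100)
    g=q[m];k=np.argsort(g[:,2]);print(n,len(g));print(np.c_[g[k],I[m][k]].round(0).astype(int)[::max(1,len(g)//28)].tolist())
    H,S,V=cv2.split(cv2.cvtColor(c['image'],cv2.COLOR_RGB2HSV))
    r=(((H<10)|(H>170))&(S>90)&(V>60)&(q[...,0]>-5)&(q[...,0]<95)&(abs(q[...,1])<50)&(q[...,2]<40))
    ap=cv2.approxPolyDP(cv2.convexHull(np.argwhere(r)[:,::-1].astype(np.int32)),3,True)[:,0];print([instand(p)[:2].round(1).tolist() for p in onplane(c,ap[:,0],ap[:,1],22)])
E
```

```text
time: 15.85
tool_pos: [537.2, 67.2, 107.0]
tcp_rot: [3.137, 0.696, 1.532]
contact_force: [1.3, -0.3, -0.7]
grip_width: 55.0
finger_force: 0.0
[ 1.28029662 -0.27192016 -0.67508462] [-150.1    1.2  107. ]
scene 439
[[44, -17, 28, 129, 112, 100], [37, -16, 30, 135, 119, 102], [31, -16, 31, 127, 114, 99], [33, -15, 31, 143, 125, 109], [52, -16, 32, 145, 127, 110], [33, -7, 33, 139, 123, 104], [37, -3, 33, 122, 107, 91], [32, 7, 35, 97, 86, 81], [59, -12, 37, 165, 146, 126], [60, 16, 41, 178, 132, 108], [60, 13, 43, 163, 140, 120], [59, 2, 45, 129, 119, 109], [57, -9, 48, 46, 48, 69], [59, 7, 51, 44, 48, 68], [57, -15, 53, 59, 59, 79], [57, -5, 55, 45, 45, 71], [58, -4, 58, 51, 53, 76], [59, 11, 61, 45, 47, 67], [59, -3, 64, 46, 48, 74], [56, -17, 66, 49, 46, 68], [58, -1, 69, 53, 56, 77], [51, -15, 71, 65, 64, 78], [59, -2, 73, 52, 53, 75], [59, 0, 76, 51, 52, 78], [60, -4, 79, 54, 57, 77], [57, -4, 82, 65, 67, 91], [59, 12, 83, 46, 45, 70], [57, 17, 84, 113, 93, 89], [58, -8, 84, 68, 70, 96], [53, -17, 85, 77, 67, 84]]
[[83.6, 38.4], [84.7, -44.2], [5.4, -38.3], [4.7, 43.4]]
top 108
[[2
[... 326 characters left out ...]
9], [52, -17, 32, 75, 68, 60], [35, -7, 33, 103, 94, 81], [39, -14, 33, 108, 99, 84], [35, -10, 33, 106, 97, 84], [52, 0, 34, 115, 105, 91], [39, 17, 34, 103, 98, 90], [35, 10, 35, 142, 131, 112], [32, 17, 35, 123, 115, 105], [51, -7, 36, 118, 108, 93], [51, -14, 37, 99, 89, 77], [52, -12, 45, 62, 57, 56], [53, 9, 46, 61, 57, 55], [52, 2, 48, 64, 60, 56], [54, -16, 52, 50, 47, 50], [56, -16, 57, 50, 47, 49], [52, -3, 59, 26, 28, 40], [51, -7, 61, 28, 30, 40], [51, 6, 64, 24, 27, 37], [53, 9, 67, 12, 18, 33], [53, 12, 69, 27, 29, 40], [51, -9, 73, 21, 25, 41], [53, 0, 80, 32, 36, 52], [52, -10, 82, 34, 37, 52], [52, 10, 83, 14, 20, 39]]
[[68.4, -35.9], [6.6, -36.5], [8.4, 39.2], [70.7, 40.0]]
```

The tile stands upright with its foot toward the deck, spanning stand x about 30–59 and y about ±17. That centres it on the plate, which is flat and home at x about 4–84.

```bash
python3 -c "
from plant import close_job
print(close_job())"
```

```text
the job is handed in; nothing more can be done
None
```

The job is handed in: the plate lies flat in the pocket and the blue tile stands upright in the middle of it, foot toward the deck, at about 16 s on the robot clock; the wrist force peaked at about 114 N (limit 120) on the first push.

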